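File the recipe card under the weighted arm

TASK

We are done with the recipe on the oak stand: put that card back on the pile in the card tray, picture side up and held down by the weighted arm like the others. Its foot goes in first under the turned-up lip, and it must end fully home against the back stop, lying flat on the two cards already there. Leave those two, the glass, the salt shaker, the teaspoon and the mug where they are.

Things in the scene. Friction and masses are not known exactly. Their poses are not given: they have to be found in the camera images.
- card: the recipe card to file: stiff plywood, 200 x 120 x 8 mm, 0.12 kg, white picture on one face, the other bare. Origin: centre of the bare face; +x along the 200 mm to its foot, +z out of the picture face (at z = 8 mm). It starts leaning in the stand, foot down, picture to the robot, 13 degrees off vertical; its top 50 mm stand clear above the stand's board, free to be pinched across the 8 mm
- card_lead (a point): middle of the card's foot edge on the bare face (100 mm from the card's origin along +x): the edge that goes under the arm first
- card_tail (a point): middle of the card's top edge on the bare face (100 mm from the card's origin along -x)
- stand: small oak recipe stand, 175 x 140 x 168 mm, fixed. Origin: centre of its underside; the front is its -x; the board leans back 13 degrees towards +x, its ledge holds the card's foot 22 mm up, with a lip 52 mm high in front
- tray: low dark wooden card tray, fixed. Origin: underside, below the middle of the pile; +x is the way in. Base 12 mm thick, pile of two 8 mm cards on it: top at z = 28 mm, x from -100 to 100 mm. Back stop: inner face at x = 100 mm. Cheeks from x = 0 to 100 mm, inner faces at y = +-63 mm (3 mm play each side), 42 mm high, flared over x = -20 to 0. Front open; the base ends at x = -90 mm
- tray_stop (a point): foot of the back stop's inner face, mid width, on the base (tray frame x = 100, z = 12 mm)
- tray_front (a point): middle of the tray's open front, on the base's top (tray frame x = -100, z = 12 mm)
- press_arm (a joint): weighted steel arm, hinged about the tray's y behind the back stop (tray x = 128, z = 53 mm). 0 rad as it rests on the two-card pile, grows as it is lifted (to 1.2 rad); about 0.1 rad when it rests on three cards. It falls back by its own weight and presses with about 1.5 N
- bar_mid (a point): middle of the arm's round cross bar (20 mm thick, 90 mm wide), which rests on the pile at tray x = 50 mm. A steel lip, 76 mm wide, runs from it forward and up at 35 degrees; its rounded front edge is 34 mm in front of the bar's middle, about 22 mm above the pile. A card pushed in level or foot down rides under the lip and lifts the arm
- pile_low: the lower of the two cards on the pile, a smooth card like the first, 0.12 kg, loose; origin: centre of its underside, +x towards the back stop, +z up out of the picture
- pile_top: the upper of the two cards on the pile, same size and frame; the card to file slides easily on it, so pressing on its top with about 8 to 12 N drags it along
- glass: clear drinking glass, 81 mm wide, 93 mm high, bystander; origin: centre of its underside
- salt: glass salt shaker, 44 mm wide, 90 mm high, bystander; origin: centre of its underside
- teaspoon: steel teaspoon, 138 mm long, bystander; origin: its middle
- mug: stoneware mug, 78 mm wide, 100 mm high, bystander; origin: centre of its underside

How it is judged:
By the outcome, as a careful person would: the job done as asked, in the order asked, and still so for the second after the job is handed in, with the robot touching nothing.
It also fails if it takes over 69 s, if anything falls off the work surface, if the arm or the gripper's body presses on something with over 40 N, if the wrist force passes 120 N, or if a joint passes its speed limit or range.

ROBOT

A 6-joint arm with a two-finger parallel gripper is mounted at the origin on a cart in front of the work surface, level with it; the furniture and walls round the work are solid. World frame = base frame: x ahead of the robot, y to its left, z up, the work surface at z = 0. Lengths are in mm, angles in rad, forces in N, time in s.
With the tool pointing down it reaches from about 275 to 750 mm from the base axis. Payload 10.2 kg.
Tool frame: the origin (TCP) lies at the very end of the fingers, on their centre line; the grasp point (between the pads) lies 19 mm behind it; z points along the fingers, y is the line along which they close (so a half turn about z gives the same grasp; the last joint's range is limited). The gripper opens to 85 mm and grips with 20 to 120 N. Pads are 22 mm wide; open, the fingers measure 114 mm over their backs; the gripper's body (76 mm by 85 mm) begins 54 mm behind the grasp point. The pads swing forward as they close: fully open they stand 13 mm farther back than shut.
Start: joints at [0.89, 0.313, 1.498, -0, 1.331, -0.223], TCP at [232.05, 470.939, 231.294] pointing down, gripper open.
Joint ranges: [-2.94, 2.94], [-0.97, 2.17], [0.19, 2.56], [-1.23, 4.37], [0.02, 3.11], [-2.88, 2.88]. Speed limits (rad/s): [2.39, 2.39, 3.01, 3.14, 3.14, 3.14].

INTERFACE

Orientations are given as a unit quaternion [w, x, y, z].
In Python, from rig import monitor, eyes, job gives the robot as it stands. The module is installed in compiled form; this text tells all that it offers.
- The arm moves only by the tool send_rows, never from a script. Its argument "targets" is one flat list of numbers, 7 for each row, row after row: the turn, a rotation vector about the tool's x, y, z in degrees, then the shift along the tool's x, y, z in units of 60 mm (1.0 is 60 mm), then the opening, from -1 (shut) to 1 (fully open), so that 0 is half open. A call has 1 to 5 rows; each row shifts and turns the commanded pose from where the row before left it, along the tool's axes as they then stand; what a row does not reach is not made up. A row lasts 1/8 s, in which the tool goes at most 62.5 mm and 10.7 degrees, less where a joint would pass 70% of its speed; a pose out of reach is approached as far as the arm can. A call is refused whole if a number of a shift passes 1 or a number of a turn 10.7, either way. A call with a gripper value outside its range is refused whole. The fingers move at their own pace and stop on an object; "newtons" is the grip in N (left out, the last holds). Time passes only in rows, so rows that do not move let the fingers close. It gives the time, the measured TCP pose, the force, the opening and the grip force at its end, in the units of the state.
- monitor.sense(): the state, without advancing time (a new reading comes with each control period).
- eyes.capture(name): name is "side" or "top" or "wrist"; returns a dict with "img" (400x640x3 uint8, red, green, blue), "K" (3x3 intrinsics, pixels), "R" (3x3) and "t" (3): a world point X has camera coordinates R X + t. Camera axes: x right, y down, z forward; pixel columns grow to the right and rows downward; lengths in mm; the calibration is good to about 2 mm. The wrist camera is an equidistant fisheye: a pixel r from the principal point sees the ray r / f radians off the axis. A picture is of the moment at which its call begins. There is no depth.
- job.finish_job(): hands the job in; it is judged then, once.
The state is a dict: "time_s": time; "joints": joint angles; "dq": joint speeds; "tau": joint torques, N m; "eef_pos": TCP position; "ee_rot": TCP orientation; "force": force on the tool from outside, world axes, zero at the start; "wrist_torque": the same for the moment, N m; "grip_width": opening from 0.0 (shut) to 1.0 (fully open); "grip_force": force on a finger pad.
Only numpy, scipy, OpenCV 4.12 (cv2) and the standard library are available. Lean on these libraries where they do the work, as an engineer would, in place of code of your own. Each camera call takes 0.05 s, during which the arm holds its last target. There are 200 camera calls.

## Working session

There is one attempt and no reset: what is moved stays moved. The work goes in short steps, Python scripts to look and compute and a tool call to move; the robot and the scene stay as the last step left them, time stands still between calls to the robot, and variables do not carry over. Pictures are saved under pics/ and viewed, at most 10 in all, crops included, and the job is handed in when it is done.

Besides the shell and the picture viewer there is one more tool, called after "Request:" by a JSON object that holds its "fn" and its "kwargs". send_rows: Moves the arm, as the interface text tells. Its arguments: {"type":"object","properties":{"targets":{"type":"array","items":{"type":"number"}},"newtons":{"type":"number"}},"required":["targets"]}

```bash
mkdir -p pics
python3 - <<'E'
from rig import monitor, eyes
import cv2,pickle
s=monitor.sense();print(s)
for n in("side","top"):
    c=eyes.capture(n);pickle.dump(c,open(f"pics/{n}0.pkl","wb"));cv2.imwrite(f"pics/{n}0.png",c["img"][:,:,::-1]);print(n,c["K"],c["R"],c["t"])
E
```

```text
{'time_s': 0.0, 'joints': array([ 8.89622298e-01,  3.13451690e-01,  1.49845219e+00,  3.64641877e-05,
        1.33104737e+00, -2.23381709e-01]), 'dq': array([-4.52754027e-06, -7.40937505e-04,  8.46008916e-04, -1.17297355e-03,
       -8.98854924e-04,  1.87287131e-04]), 'tau': array([ 4.53948242e-04, -4.12283242e+01, -2.59739792e+01, -1.99386650e-04,
        4.18472802e-03,  2.43898836e-05]), 'eef_pos': array([231.85169299, 470.72690369, 230.72854373]), 'ee_rot': array([-3.12789633e-04,  2.26906789e-01,  9.73916243e-01, -6.03255966e-04]), 'force': array([-0.46033339, -0.17653772, -1.15631903]), 'wrist_torque': array([0.06989914, 0.07966978, 0.0020843 ]), 'grip_force': 0.0, 'grip_width': 0.9981361792067324}
side [[432.58990368   0.         319.51543935]
 [  0.         432.58990368 198.72178645]
 [  0.           0.           1.        ]] [[ 0.47709965 -0.87877831 -0.01116278]
 [-0.66495008 -0.35264634 -0.65839346]
 [ 0.57464538  0.32154199 -0.75259115]] [-160.76685844  470.3379677   983.08925658]
top [[491.92890079   0.         316.90501126]
 [  0.         491.92890079 193.35182343]
 [  0.           0.           1.        ]] [[ 0.52751058 -0.84938432  0.01669924]
 [-0.69916417 -0.44521474 -0.55942228]
 [ 0.48259926  0.28342566 -0.82871457]] [-159.16960416  471.05548888 1527.82422177]
```

View pics/side0.png

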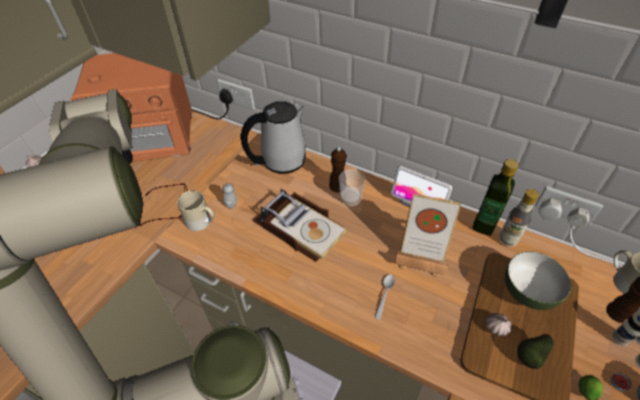

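View pics/top0.png

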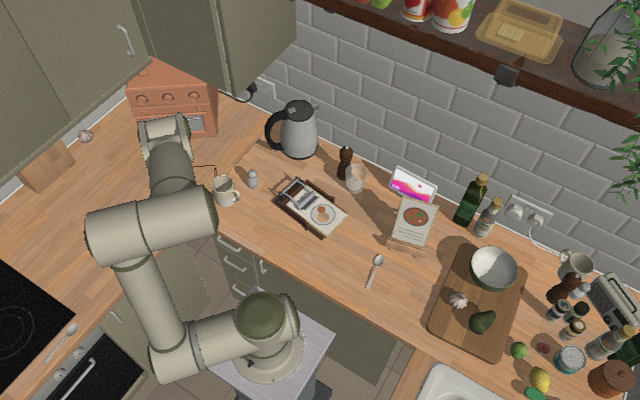

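Run:
```python
import cv2,numpy as np
def cr(n,x,y): return cv2.resize(cv2.imread(f"pics/{n}0.png")[y:y+75,x:x+100],None,fx=4,fy=4,interpolation=cv2.INTER_CUBIC)
a=np.vstack([np.hstack([cr("side",250,185),cr("side",380,190)]),np.hstack([cr("top",265,170),cr("top",370,185)])])
for x in(0,400):
  for y in(0,300):
    for k in range(0,400,40): cv2.line(a,(x+k,y),(x+k,y+6),(0,0,255),1)
    for k in range(0,300,40): cv2.line(a,(x,y+k),(x+6,y+k),(0,0,255),1)
cv2.imwrite("pics/c1.png",a)
```

```text
(no output)
```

View pics/c1.png

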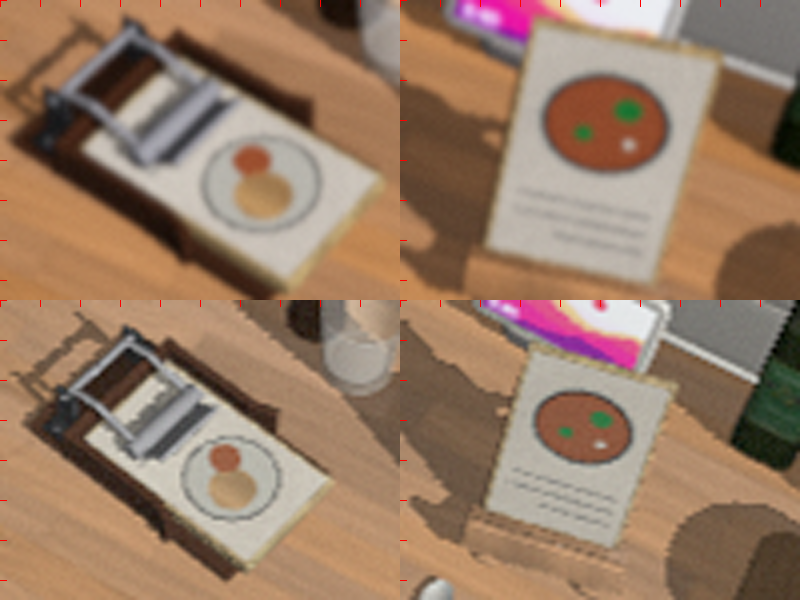

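```bash
cat > h.py <<'E'
import numpy as np,pickle
from scipy.optimize import least_squares
from scipy.spatial.transform import Rotation as Ro
def proj(c,X):
    p=X@c["R"].T+c["t"]; p=p@c["K"].T; return p[:,:2]/p[:,2:]
S=np.sin(np.radians(13));C=np.cos(np.radians(13))
def tray_pts(q,P):
    c,s=np.cos(q[2]),np.sin(q[2]); P=np.array(P,float)
    return np.c_[q[0]+c*P[:,0]-s*P[:,1],q[1]+s*P[:,0]+c*P[:,1],P[:,2]]
def card_R(th):
    f=np.array([np.cos(th),np.sin(th),0]);z=np.array([0,0,1.])
    x=-S*f-C*z; n=-C*f+S*z; return np.c_[x,np.cross(n,x),n]
E
python3 - <<'E'
from h import *
cs={n:pickle.load(open(f"pics/{n}0.pkl","rb")) for n in("side","top")}
off=dict(side=[(250,185),(380-100,190)],top=[(265,170),(370-100,185)])
def px(n,k,L): 
    o=np.array(off[n][k],float); return np.array([((a-0)/4+o[0]-.375,(b-(300 if n=="top" else 0))/4+o[1]-.375) for a,b in L])
tr={"side":px("side",0,[(381,180),(290,268),(85,148),(178,58)]),"top":px("top",0,[(330,478),(250,567),(85,435),(165,365)])}
P=[(-100,-60,28),(-100,60,28),(100,60,28),(100,-60,28)]
cd={"side":px("side",1,[(532,20),(716,58)]),"top":px("top",1,[(532,348),(676,382)])}
for y0 in (1,-1):
  PP=[(a,b*y0,c) for a,b,c in P]
  f=lambda q:np.concatenate([(proj(cs[n],tray_pts(q,PP))-tr[n]).ravel() for n in cs])
  for th in (2,-1):
    r=least_squares(f,[400,200,th],x_scale=[10,10,.1]);print("tray",y0,r.x,np.degrees(r.x[2]),r.cost,r.fun.round(1))
def g(q):
    R=card_R(q[3]);o=np.array(q[:3]);out=[]
    for n in cs:
        X=np.array([o+R@[-100,s*60,8] for s in sg]); out.append((proj(cs[n],X)-cd[n]).ravel())
    return np.concatenate(out)
for sg in ((1,-1),(-1,1)):
    r=least_squares(g,[500,0,120,0.],x_scale=[10,10,10,.1]);print("card",sg,r.x,np.degrees(r.x[3]),r.cost,r.fun.round(1), "foot",r.x[:3]+card_R(r.x[3])@[100,0,0],"tail",r.x[:3]+card_R(r.x[3])@[-100,0,0])
E
```

```text
tray 1 [494.33485836 124.60133332   1.41726971] 81.20357270301977 20.522217470583083 [ 2.1 -1.1  0.4  4.3 -1.7  0.6  0.6 -1.   0.7 -0.9 -0.8 -1.1 -1.6  0.2
  0.2 -2.6]
tray 1 [494.33485929 124.60133463   1.41726936] 81.20355295407782 20.522217470193425 [ 2.1 -1.1  0.4  4.3 -1.7  0.6  0.6 -1.   0.7 -0.9 -0.8 -1.1 -1.6  0.2
  0.2 -2.6]
tray -1 [499.0186541  125.67107301   1.64341537] 94.1607645807082 3919.102968106895 [-13.7  21.1  24.9 -31.3  16.7 -21.6 -25.   28.9 -13.6  17.3  21.2 -30.3
  14.2 -18.7 -21.8  22.7]
tray -1 [499.01845635 125.67128771   1.64326406] 94.15209532784202 3919.1029659764777 [-13.7  21.1  24.9 -31.3  16.7 -21.6 -25.   28.9 -13.6  17.3  21.2 -30.3
  14.2 -18.8 -21.8  22.7]
card (1, -1) [ 624.82575269 -194.44372095   99.34657447   -2.89926373] -166.11557555566753 3.8624127929753134 [ 0.3  1.2  1.3  0.2 -1.1 -1.6 -0.8 -0.3] foot [ 646.66359052 -189.04570211    1.90956799] tail [ 602.98791486 -199.84173979  196.78358094]
card (-1, 1) [ 5.96284499e+02 -2.01498735e+02  9.93465607e+01  2.42328956e-01] 13.884426410016987 3.862412792973595 [ 0.3  1.2  1.3  0.2 -1.1 -1.6 -0.8 -0.3] foot [ 574.4466617  -206.89675497    1.90955419] tail [ 618.12233699 -196.10071579  196.78356714]
```

```bash
cat >> h.py <<'E'
def quat(q): return Ro.from_quat(np.r_[q[1:],q[0]])
def down(az):  # tool pointing down, tool y at azimuth az (deg)
    a=np.radians(az); y=np.array([np.cos(a),np.sin(a),0]);z=np.array([0,0,-1.]);return Ro.from_matrix(np.c_[np.cross(y,z),y,z])
def axes(y,z):
    z=np.array(z,float);z/=np.linalg.norm(z);y=np.array(y,float);y-=z*(y@z);y/=np.linalg.norm(y);return Ro.from_matrix(np.c_[np.cross(y,z),y,z])
def rows(p0,R0,p1,R1,op,n=None,v=58,w=10.3):
    """rows from pose 0 to pose 1, straight line; prints 7 numbers per row; returns reached commanded pose"""
    p0=np.array(p0,float);p1=np.array(p1,float);rv=(R0.inv()*R1).as_rotvec(degrees=True)
    if n is None: n=int(max(np.ceil(np.linalg.norm(p1-p0)/v),np.ceil(np.linalg.norm(rv)/w),1))
    out=[]
    for k in range(n):
        t=R0.inv()*(R0) ; f=(k+1)/n
        if k==0: R=R0;p=p0.copy();Rs=R0
        Rt=R0*Ro.from_rotvec(rv*f,degrees=True);pt=p0+(p1-p0)*f
        d=np.round((R.inv()*Rt).as_rotvec(degrees=True),1);s=np.round(R.inv().apply(pt-p)/60,2)
        p=p+R.apply(s*60);R=R*Ro.from_rotvec(d,degrees=True)
        out.append([*d,*s,op])
    for k in range(0,n,5): print(", ".join("%g"%(v+0) for r in out[k:k+5] for v in r))
    return p,R
def now():
    from rig import monitor
    s=monitor.sense();return s,s["eef_pos"],quat(s["ee_rot"])
E
python3 - <<'E'
from h import *
cs={n:pickle.load(open(f"pics/{n}0.pkl","rb")) for n in("side","top")}
s,p,R=now()
rows([232.05,470.94,231.29],R,[430,20,330],down(14),1)
E
```

```text
0, 0, 5.5, -0.7, -0.59, -0.18, 1, 0, 0, 5.6, -0.75, -0.52, -0.18, 1, 0, 0, 5.5, -0.8, -0.44, -0.19, 1, 0, 0, 5.5, -0.83, -0.36, -0.18, 1, 0, 0, 5.6, -0.87, -0.28, -0.18, 1
0, 0, 5.5, -0.89, -0.2, -0.18, 1, 0, 0, 5.5, -0.91, -0.11, -0.19, 1, 0, 0, 5.5, -0.91, -0.02, -0.18, 1, -0.1, 0, 5.6, -0.91, 0.07, -0.18, 1
```

Request:
{"fn": "send_rows", "kwargs": {"targets": [0, 0, 5.5, -0.7, -0.59, -0.18, 1, 0, 0, 5.6, -0.75, -0.52, -0.18, 1, 0, 0, 5.5, -0.8, -0.44, -0.19, 1, 0, 0, 5.5, -0.83, -0.36, -0.18, 1, 0, 0, 5.6, -0.87, -0.28, -0.18, 1]}}

```text
time_s: 0.72
eef_pos: [342.3, 218.8, 286.1]
ee_rot: [-0.0, 0.455, 0.891, -0.0]
force: [0.6, 1.5, -0.4]
grip_width: 0.998
grip_force: 0.0
```

Request:
{"fn": "send_rows", "kwargs": {"targets": [0, 0, 5.5, -0.89, -0.2, -0.18, 1, 0, 0, 5.5, -0.91, -0.11, -0.19, 1, 0, 0, 5.5, -0.91, -0.02, -0.18, 1, 0, 0, 5.6, -0.91, 0.07, -0.18, 1, 0, 0, 0, 0, 0, 0, 1]}}

```text
time_s: 1.35
eef_pos: [431.1, 17.2, 329.6]
ee_rot: [0.0, 0.618, 0.786, -0.0]
force: [0.1, -0.2, -0.2]
grip_width: 1.004
grip_force: 0.0
```

Run:
```python
from h import *
from rig import eyes
import cv2
s,p,R=now();print(p,R.as_matrix().round(3),s["joints"].round(4),s["time_s"])
for n in("wrist","side","top"):
    c=eyes.capture(n);pickle.dump(c,open(f"pics/{n}1.pkl","wb"));cv2.imwrite(f"pics/{n}1.png",c["img"][:,:,::-1])
    if n=="wrist":print(c["K"],c["R"].round(3),-c["R"].T@c["t"])
```

```text
[431.13519528  17.15900819 329.56799385] [[-0.236  0.972 -0.   ]
 [ 0.972  0.236 -0.   ]
 [-0.    -0.    -1.   ]] [-2.3290e-01  4.5500e-02  1.5653e+00 -4.0000e-04  1.5309e+00 -4.7120e-01] 1.35
[[309.70691629   0.         311.35977032]
 [  0.         309.70691629 198.33668744]
 [  0.           0.           1.        ]] [[ 0.972  0.237  0.   ]
 [ 0.223 -0.918  0.327]
 [ 0.078 -0.317 -0.945]] [411.39342641  98.96520801 472.31186718]
```

View pics/wrist1.png

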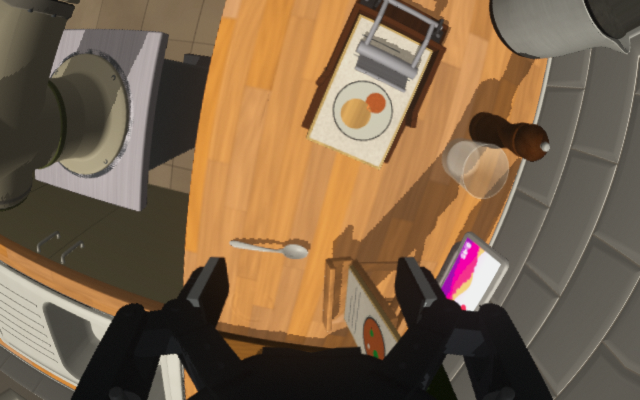

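Run:
```python
import cv2,numpy as np
im=cv2.imread("pics/wrist1.png")
f=lambda x,y,w,h:cv2.resize(im[y:y+h,x:x+w],None,fx=4,fy=4,interpolation=cv2.INTER_CUBIC)
a=np.hstack([f(300,20,120,150),f(320,232,80,150)])
cv2.imwrite("pics/c2.png",a)
```

```text
(no output)
```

View pics/c2.png

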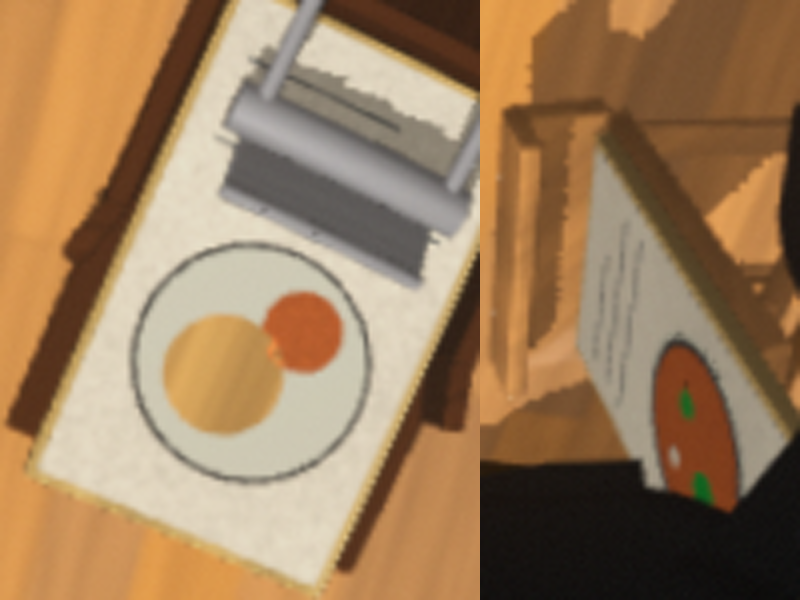

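```bash
cat >> h.py <<'E'
def projw(c,X):
    p=X@c["R"].T+c["t"]; r=np.hypot(p[:,0],p[:,1]);a=np.arctan2(r,p[:,2]);K=c["K"]
    return np.c_[K[0,2]+K[0,0]*a*p[:,0]/r,K[1,2]+K[0,0]*a*p[:,1]/r]
E
python3 - <<'E'
from h import *
cs={n:pickle.load(open(f"pics/{n}0.pkl","rb")) for n in("side","top")};w=pickle.load(open("pics/wrist1.pkl","rb"))
u=lambda L,o:np.array([((a+.5)/4-.5+o[0],(b+.5)/4-.5+o[1]) for a,b in L])
P=[(-100,60,28),(-100,-60,28),(100,60,28)]
m=u([(33,475),(320,592),(237,-3)],(300,20))
r=least_squares(lambda q:(projw(w,tray_pts(q,P))-m).ravel(),[490,125,1.4],x_scale=[10,10,.1])
q=r.x;print("tray",q,np.degrees(q[2]),r.fun.round(2))
S4=[(-100,-60,28),(-100,60,28),(100,60,28),(100,-60,28)]
for n in cs: print(n,proj(cs[n],tray_pts(q,S4)).round(1).tolist())
cd={"side":np.array([(413,195),(459,204.5)])-.375,"top":np.array([(403,197),(439,205.5)])-.375}
wl=u([(600-480,150),(795-480,430)],(320,232))
def g(q,W=(1,1),zf=119.4):
    R=card_R(q[2]);o=np.array([q[0],q[1],zf]);out=[]
    for n in cs:
        X=np.array([o+R@[-100,s*60,8] for s in (-1,1)]); out.append(W[0]*(proj(cs[n],X)-cd[n]).ravel())
    L=projw(w,np.array([o+R@[x,-60,8] for x in np.linspace(-100,100,41)]))
    for k in wl:
        d=L-k;i=np.argmin((d**2).sum(1));i=min(max(i,1),39);t=L[i+1]-L[i-1];t/=np.linalg.norm(t);out.append(W[1]*np.array([t[0]*d[i,1]-t[1]*d[i,0]]))
    return np.concatenate(out)
for W in((1,0),(1,1),(.3,1)):
  r=least_squares(g,[596,-201,.24],args=(W,),x_scale=[10,10,.1]);print("card",r.x,np.degrees(r.x[2]),(g(r.x)).round(1))
E
```

```text
tray [493.79628967 124.87236541   1.42536   ] 81.66711216173053 [-1.44  1.55  1.13  2.93  0.61 -4.5 ]
side [[346.9, 228.4], [322.7, 255.9], [269.0, 222.6], [294.2, 198.3]]
top [[347.7, 213.1], [326.5, 235.3], [284.0, 203.8], [305.7, 183.4]]
card [ 5.79758638e+02 -2.03722598e+02  2.43745466e-01] 13.965586454493653 [-0.   0.6  2.1 -0.3 -1.7 -1.2 -0.9  0.3  0.6 -1.9]
card [ 5.80475635e+02 -2.03264729e+02  2.42145848e-01] 13.873935126824522 [-0.1  0.3  2.  -0.5 -1.8 -1.4 -0.9  0.1  1.2 -1.2]
card [ 5.83219554e+02 -2.02420775e+02  2.86866126e-01] 16.436218312459378 [-0.3  0.2  1.7 -2.2 -2.  -1.5 -0.9 -1.4  0.9 -0.8]
```

Run:
```python
from h import *
s,p,R=now();print(p,s["dq"].round(3))
rows([430,20,330],down(13.7),[475,165,250],down(13.7),1)
```

```text
[429.85397057  20.4584743  329.38177182] [ 0.02  -0.009  0.004  0.001 -0.002 -0.   ]
0, 0, 0, 0.72, 0.43, 0.44, 1, 0, 0, 0, 0.73, 0.44, 0.45, 1, 0, 0, 0, 0.72, 0.43, 0.44, 1
```

Request:
{"fn": "send_rows", "kwargs": {"targets": [0, 0, 0, 0.72, 0.43, 0.44, 1, 0, 0, 0, 0.73, 0.44, 0.45, 1, 0, 0, 0, 0.72, 0.43, 0.44, 1, 0, 0, 0, 0, 0, 0, 1, 0, 0, 0, 0, 0, 0, 1]}}

```text
time_s: 2.12
eef_pos: [474.0, 165.5, 250.3]
ee_rot: [0.0, 0.615, 0.788, 0.0]
force: [0.3, -0.0, -0.1]
grip_width: 1.007
grip_force: 0.0
```

Run:
```python
from h import *
from rig import eyes
import cv2
s,p,R=now();print(p,s["joints"].round(4),s["dq"].round(3),s["time_s"])
c=eyes.capture("wrist");pickle.dump(c,open("pics/wrist2.pkl","wb"));im=c["img"][:,:,::-1].copy()
q=[493.8,124.9,1.425]
P=[(-100,60,28),(-100,-60,28),(100,60,28),(100,-60,28)]
uv=projw(c,tray_pts(q,P));print(uv.round(1))
x0,y0=np.maximum(uv.min(0).astype(int)-12,0);x1,y1=uv.max(0).astype(int)+12;k=min(800/(x1-x0),600/(y1-y0));k=int(k*10)/10
a=cv2.resize(im[y0:y1,x0:x1],None,fx=k,fy=k,interpolation=cv2.INTER_CUBIC)
for u in uv: cv2.drawMarker(a,tuple(int(v) for v in (u+.5-[x0,y0])*k-.5),(255,0,0),0,12,1)
cv2.imwrite("pics/c3.png",a);print(x0,y0,k,a.shape)
```

```text
[473.97826952 165.51260067 250.27887497] [ 1.0230e-01  2.4810e-01  1.5332e+00 -3.0000e-04  1.3601e+00 -1.4340e-01] [-0.029 -0.015 -0.007  0.001 -0.001 -0.001] 2.125
[[248.7 248.4]
 [330.  277.4]
 [304.1 106.3]
 [395.5 146.1]]
236 94 3.0 (585, 513, 3)
```

View pics/c3.png

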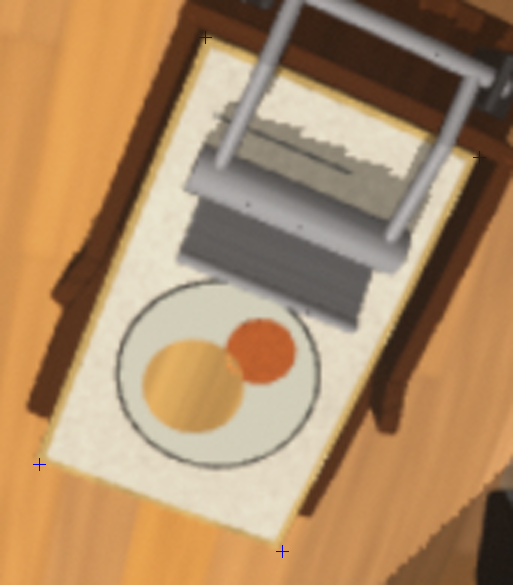

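Run:
```python
from h import *
w=pickle.load(open("pics/wrist2.pkl","rb"))
m=(np.array([(44,462),(280,545),(204,38),(477,155)])+.5)/3-.5+[236,94]
P=[(-100,60,28),(-100,-60,28),(100,60,28),(100,-60,28)]
r=least_squares(lambda q:(projw(w,tray_pts(q,P))-m).ravel(),[490,125,1.4],x_scale=[10,10,.1])
print(r.x,np.degrees(r.x[2]),r.fun.round(2))
# orientation kinematics: candidates for grasp and insertion
q=r.x;t=np.array([np.cos(q[2]),np.sin(q[2]),0])
def wr(R,j1,j23,sg):  # solve j4,j5,j6
    B=Ro.from_euler("ZY",[j1,j23]);M=(B.inv()*R*Ro.from_euler("z",-np.pi/2)).as_euler("ZYZ")
    a=np.array([M,[M[0]+np.pi,-M[1],M[2]+np.pi]]);a[:,0]*=sg;a[:,2]*=1;return np.round((a+1.4)%(2*np.pi)-1.4,2).tolist()
th=np.radians(14.5);C=card_R(th)
for s in(1,-1):
    G=axes(s*C[:,2],C[:,0]);a=np.radians(12);I=axes(s*np.array([t[0]*np.sin(a),t[1]*np.sin(a),np.cos(a)]),[t[0]*np.cos(a),t[1]*np.cos(a),-np.sin(a)])
    for sg in(1,-1): print(s,sg,"grasp",wr(G,-.5,1.9,sg),"ins",wr(I,-.4,1.7,sg))
```

```text
[493.39227681 125.78462688   1.42875151] 81.86143165609845 [-1.64  0.34  1.15  1.5  -0.06 -0.79  0.55 -0.35]
1 1 grasp [[-0.16, 1.41, 2.43], [2.99, 4.87, -0.71]] ins [[1.32, 1.79, 4.53], [4.47, 4.49, 1.39]]
1 -1 grasp [[0.16, 1.41, 2.43], [3.3, 4.87, -0.71]] ins [[-1.32, 1.79, 4.53], [1.82, 4.49, 1.39]]
-1 1 grasp [[-0.16, 1.41, -0.71], [2.99, 4.87, 2.43]] ins [[1.32, 1.79, 1.39], [4.47, 4.49, 4.53]]
-1 -1 grasp [[0.16, 1.41, -0.71], [3.3, 4.87, 2.43]] ins [[-1.32, 1.79, 1.39], [1.82, 4.49, 4.53]]
```

```bash
cat >> h.py <<'E'
def grasp_pose(o,th,d):  # TCP d mm past the tail along card x, mid thickness
    C=card_R(th);return np.array(o)+C@[-100+d,0,4],axes(-C[:,2],C[:,0])
E
python3 - <<'E'
from h import *
s,p,R=now()
P,G=grasp_pose([580.5,-203.3,119.4],np.radians(14.3),-60);print(P)
rows([474.5,165,250.3],R,P,G,0.2)
E
```

```text
[ 611.60025799 -195.37264364  276.19901458]
1.9, 0, 0, -0.91, 0.11, -0.06, 0.2, 1.8, 0, -0.1, -0.91, 0.11, -0.07, 0.2, 1.9, 0, 0, -0.91, 0.1, -0.06, 0.2, 1.9, 0, -0.1, -0.92, 0.1, -0.08, 0.2, 1.8, 0, 0, -0.91, 0.1, -0.07, 0.2
1.9, 0, -0.1, -0.91, 0.09, -0.08, 0.2, 1.9, 0, 0, -0.91, 0.09, -0.08, 0.2
```

Request:
{"fn": "send_rows", "kwargs": {"targets": [1.9, 0, 0, -0.91, 0.11, -0.06, 0.2, 1.8, 0, -0.1, -0.91, 0.11, -0.07, 0.2, 1.9, 0, 0, -0.91, 0.1, -0.06, 0.2, 1.9, 0, -0.1, -0.92, 0.1, -0.08, 0.2, 1.8, 0, 0, -0.91, 0.1, -0.07, 0.2]}}

```text
time_s: 2.8
eef_pos: [572.4, -95.2, 269.6]
ee_rot: [-0.049, 0.613, 0.786, -0.064]
force: [0.7, 0.1, -0.6]
grip_width: 0.601
grip_force: 0.0
```

Request:
{"fn": "send_rows", "kwargs": {"targets": [1.9, 0, -0.1, -0.91, 0.09, -0.08, 0.2, 1.9, 0, 0, -0.91, 0.09, -0.08, 0.2, 0, 0, 0, 0, 0, 0, 0.2, 0, 0, 0, 0, 0, 0, 0.2, 0, 0, 0, 0, 0, 0, 0.2]}}

```text
time_s: 3.42
eef_pos: [610.9, -194.4, 276.9]
ee_rot: [-0.07, 0.609, 0.785, -0.09]
force: [0.8, 0.4, 0.0]
grip_width: 0.602
grip_force: 0.0
```

Run:
```python
from h import *
from rig import eyes
import cv2
s,p,R=now();print(p,R.as_matrix().round(3),s["joints"].round(4),s["time_s"])
P,G=grasp_pose([580.5,-203.3,119.4],np.radians(14.3),0)
C=card_R(np.radians(14.3))
X=np.array([np.array([580.5,-203.3,119.4])+C@[-100,y,z] for y in(-60,60) for z in (8,0)])
c=eyes.capture("wrist");pickle.dump(c,open("pics/wrist3.pkl","wb"));a=c["img"][:,:,::-1].copy()
uv=projw(c,X);print(uv.round(1))
b=eyes.capture("side");pickle.dump(b,open("pics/side3.pkl","wb"));print(proj(b,X).round(1))
for u in uv: cv2.drawMarker(a,tuple(int(v) for v in u),(255,0,0),0,6,1)
a=cv2.resize(a[140:400,170:500],None,fx=1.6,fy=1.6,interpolation=cv2.INTER_CUBIC)
k=cv2.resize(b["img"][150:270,360:480,::-1],None,fx=2.2,fy=3.4666667,interpolation=cv2.INTER_CUBIC)
cv2.imwrite("pics/c4.png",np.hstack([a,k]));print(a.shape,k.shape)
```

```text
[ 610.86403059 -194.3895966   276.87295941] [[-0.247  0.944 -0.219]
 [ 0.969  0.241 -0.056]
 [-0.    -0.226 -0.974]] [-0.4331  0.6963  0.8079 -0.1472  1.8126 -0.7058] 3.425
[[306.  133.5]
 [318.1 133.5]
 [306.8 287.3]
 [316.9 287.3]]
[[412.5 195.1]
 [412.7 193.3]
 [460.6 203.5]
 [460.6 201.7]]
(416, 528, 3) (416, 264, 3)
```

View pics/c4.png

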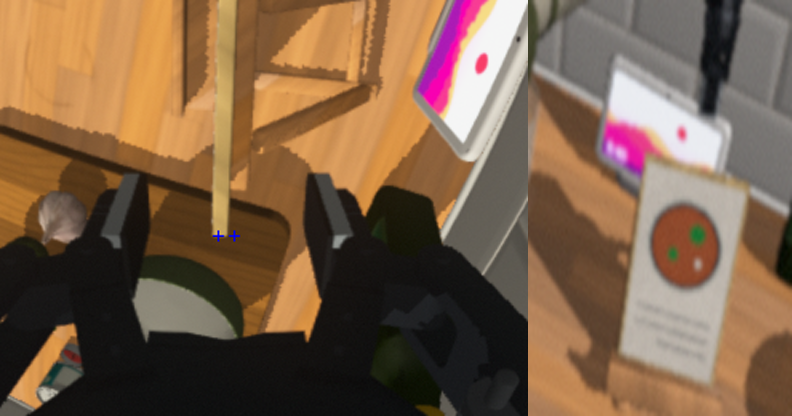

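Run:
```python
from h import *
s,p,R=now();print(p)
P,G=grasp_pose([578.9,-203.7,119.4],np.radians(12.9),35);print(P)
rows(p,R,P,G,0.2,n=5)
```

```text
[ 611.0197318  -194.42927254  276.68218292]
[ 589.35366878 -201.30579024  183.63385843]
0, 0.1, 0.3, 0, 0, 0.32, 0.2, 0, 0, 0.3, -0.01, -0.01, 0.32, 0.2, 0, 0.1, 0.2, 0, 0, 0.32, 0.2, 0, 0.1, 0.3, -0.01, 0, 0.32, 0.2, 0, 0, 0.3, -0.01, -0.01, 0.32, 0.2
```

Request:
{"fn": "send_rows", "kwargs": {"targets": [0, 0.1, 0.3, 0, 0, 0.32, 0.2, 0, 0, 0.3, -0.01, -0.01, 0.32, 0.2, 0, 0.1, 0.2, 0, 0, 0.32, 0.2, 0, 0.1, 0.3, -0.01, 0, 0.32, 0.2, 0, 0, 0.3, -0.01, -0.01, 0.32, 0.2]}}

```text
time_s: 4.15
eef_pos: [589.1, -201.8, 182.4]
ee_rot: [-0.071, 0.619, 0.777, -0.089]
force: [-0.5, 0.4, -0.1]
grip_width: 0.599
grip_force: 0.0
```

Request:
{"fn": "send_rows", "kwargs": {"targets": [0, 0, 0, 0, 0, 0, 0.2, 0, 0, 0, 0, 0, 0, -1, 0, 0, 0, 0, 0, 0, -1, 0, 0, 0, 0, 0, 0, -1, 0, 0, 0, 0, 0, 0, -1], "newtons": 50}}

```text
time_s: 4.78
eef_pos: [589.2, -202.5, 183.4]
ee_rot: [-0.071, 0.62, 0.776, -0.089]
force: [-3.2, 0.6, 5.6]
grip_width: 0.09
grip_force: 49.4
```

Request:
{"fn": "send_rows", "kwargs": {"targets": [0, 0, 0, 0, 0, 0, -1, 0, 0, 0, 0, 0, 0, -1, 0, 0, 0, 0, 0, 0, -1]}}

```text
time_s: 5.15
eef_pos: [589.2, -202.5, 183.4]
ee_rot: [-0.071, 0.62, 0.777, -0.089]
force: [-3.2, 0.8, 5.2]
grip_width: 0.084
grip_force: 49.3
```

Run:
```python
from h import *
from rig import eyes
import cv2
s,p,R=now();print(p,R.as_matrix().round(3),s["joints"].round(4),s["time_s"],s["grip_width"],s["grip_force"],s["force"])
c=eyes.capture("wrist");pickle.dump(c,open("pics/wrist4.pkl","wb"));a=c["img"][:,:,::-1].copy()
C=card_R(np.radians(12.9))
# expected tail corners
X=np.array([p+C@[-35,y,z] for y in(-60,60) for z in (4,-4)]);print(projw(c,X).round(1))
cv2.imwrite("pics/w4.png",cv2.resize(a[100:400,200:440],None,fx=2,fy=2))
```

```text
[ 589.23297472 -202.4968332   183.40199171] [[-0.222  0.95  -0.221]
 [ 0.975  0.216 -0.051]
 [-0.    -0.227 -0.974]] [-0.4593  0.687   1.0612 -0.1439  1.5716 -0.6702] 5.15 0.08422328689493423 49.34892296791077 [-3.22543861  0.76103488  5.16178181]
[[299.3 163.4]
 [321.8 163.4]
 [303.8 382.9]
 [318.4 382.9]]
```

View pics/w4.png

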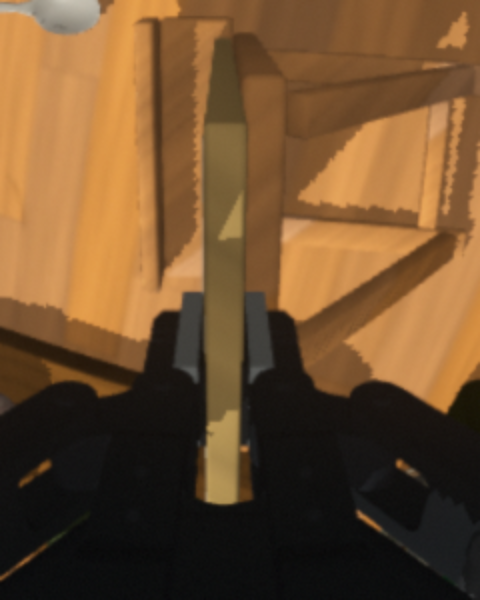

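```bash
cat >> h.py <<'E'
TR=[493.4,125.8,np.radians(81.86)]
def ins_pose(xf,h,a,yo=0,L=165.5):  # foot bare edge at tray x=xf, h above pile, foot-down tilt a deg
    c,s=np.cos(TR[2]),np.sin(TR[2]);t=np.array([c,s,0]);a=np.radians(a);zz=np.array([0,0,1.])
    cx=t*np.cos(a)-zz*np.sin(a);cz=t*np.sin(a)+zz*np.cos(a);foot=tray_pts(TR,[(xf,yo,28+h)])[0]
    return foot-L*cx+4*cz,axes(-cz,cx)
E
python3 - <<'E'
from h import *
s,p,R=now()
p1=p+R.apply([0,0,-130])
a,b=rows(p,R,p1,R,-1)
P,I=ins_pose(-60,150,14);print(P,p1)
a,b=rows(a,b,P,I,-1)
P2,I=ins_pose(-60,20,14);print(P2)
rows(a,b,P2,I,-1)
E
```

```text
0, 0, 0, 0, 0, -0.72, -1, 0, 0, 0, 0, 0, -0.72, -1, 0, 0, 0, 0, 0, -0.73, -1
[462.30401517 -91.60363207 221.91925663] [ 617.95214293 -195.92119809  310.00932376]
3.4, 6.7, 6.8, 0.19, -0.15, 0.16, -1, 3.5, 6.7, 6.9, 0.15, -0.15, 0.19, -1, 3.4, 6.8, 6.8, 0.11, -0.16, 0.21, -1, 3.5, 6.7, 6.8, 0.06, -0.16, 0.24, -1, 3.4, 6.7, 6.8, 0.02, -0.14, 0.24, -1
3.4, 6.7, 6.9, -0.03, -0.14, 0.26, -1, 3.5, 6.8, 6.8, -0.07, -0.1, 0.25, -1, 3.4, 6.7, 6.8, -0.12, -0.09, 0.25, -1, 3.5, 6.7, 6.9, -0.15, -0.05, 0.24, -1, 3.4, 6.7, 6.8, -0.19, -0.02, 0.22, -1
3.5, 6.8, 6.8, -0.2, 0.02, 0.2, -1, 3.4, 6.7, 6.8, -0.23, 0.06, 0.17, -1
[462.30401517 -91.60363207  91.91925663]
0, 0, 0, 0, 0.7, 0.17, -1, 0, 0, 0, 0, 0.7, 0.18, -1, 0, 0, 0, 0, 0.7, 0.17, -1
```

Request:
{"fn": "send_rows", "kwargs": {"targets": [0, 0, 0, 0, 0, -0.5, -1, 0, 0, 0, 0, 0, -0.7, -1, 0, 0, 0, 0, 0, -0.8, -1, 0, 0, 0, 0, 0, -0.67, -1]}}

```text
time_s: 5.7
eef_pos: [624.9, -194.1, 340.3]
ee_rot: [-0.071, 0.62, 0.777, -0.089]
force: [0.4, 0.3, -1.5]
grip_width: 0.085
grip_force: 48.9
```

Request:
{"fn": "send_rows", "kwargs": {"targets": [3.4, 6.7, 6.8, 0.19, -0.15, 0.16, -1, 3.5, 6.7, 6.9, 0.15, -0.15, 0.19, -1, 3.4, 6.8, 6.8, 0.11, -0.16, 0.21, -1, 3.5, 6.7, 6.8, 0.06, -0.16, 0.24, -1, 3.4, 6.7, 6.8, 0.02, -0.14, 0.24, -1]}}

```text
time_s: 6.32
eef_pos: [560.2, -150.7, 301.0]
ee_rot: [-0.35, 0.799, 0.488, -0.038]
force: [-0.2, -0.2, -1.5]
grip_width: 0.088
grip_force: 49.0
```

Run:
```python
from h import *
s,p,R=now();print(p,s["joints"].round(3),s["time_s"],s["grip_width"],s["force"])
P,I=ins_pose(-60,150,14);print(P)
print(R.apply([0,0,1]),(R.inv()*I).magnitude()*57.3)
a,b=rows(p,R,P,I,-1)
```

```text
[ 560.17690267 -150.72467555  301.04891197] [-0.567  0.793  0.721  0.305  2.294  0.031] 6.325 0.08760365438806311 [-0.16367    -0.24490985 -1.54788098]
[462.30401517 -91.60363207 221.91925663]
[-0.40176497  0.52330892 -0.75148698] 71.00075012736355
3.4, 6.7, 6.8, -0.06, -0.1, 0.31, -1, 3.4, 6.7, 6.8, -0.11, -0.08, 0.3, -1, 3.5, 6.7, 6.8, -0.15, -0.04, 0.3, -1, 3.4, 6.7, 6.8, -0.18, 0, 0.27, -1, 3.4, 6.7, 6.8, -0.22, 0.04, 0.25, -1
3.4, 6.7, 6.8, -0.23, 0.07, 0.22, -1, 3.4, 6.7, 6.8, -0.25, 0.12, 0.19, -1
```

Request:
{"fn": "send_rows", "kwargs": {"targets": [3.4, 6.7, 6.8, -0.06, -0.1, 0.31, -1, 3.4, 6.7, 6.8, -0.11, -0.08, 0.3, -1, 3.5, 6.7, 6.8, -0.15, -0.04, 0.3, -1, 3.4, 6.7, 6.8, -0.18, 0, 0.27, -1, 3.4, 6.7, 6.8, -0.22, 0.04, 0.25, -1]}}

```text
time_s: 6.95
eef_pos: [490.0, -109.2, 244.0]
ee_rot: [-0.559, 0.822, 0.106, 0.021]
force: [0.0, -0.1, -1.1]
grip_width: 0.093
grip_force: 49.1
```

Request:
{"fn": "send_rows", "kwargs": {"targets": [3.4, 6.7, 6.8, -0.23, 0.07, 0.22, -1, 3.4, 6.7, 6.8, -0.25, 0.12, 0.19, -1, 0, 0, 0, 0, 0, 0, -1, 0, 0, 0, 0, 0, 0, -1]}}

```text
time_s: 7.45
eef_pos: [462.9, -92.8, 222.4]
ee_rot: [-0.612, 0.788, -0.052, 0.044]
force: [-0.8, 0.2, -1.1]
grip_width: 0.084
grip_force: 49.1
```

Run:
```python
from h import *
s,p,R=now();print(p,s["joints"].round(3),s["time_s"],s["grip_width"],s["force"])
P,I=ins_pose(-60,150,14);print(P,(R.inv()*I).as_rotvec(degrees=True).round(1))
P,I=ins_pose(-55,25,14);print(P)
a,b=rows(p,R,P,I,-1)
```

```text
[462.87379256 -92.78217681 222.42293922] [-0.882  0.598  1.647  0.87   1.938  0.657] 7.45 0.08384968237636933 [-0.76823505  0.19724743 -1.09052567]
[462.30401517 -91.60363207 221.91925663] [0.3 0.2 0.4]
[463.01197699 -86.65400683  96.91925663]
0.1, 0.1, 0.1, -0.01, 0.67, 0.2, -1, 0.1, 0.1, 0.2, -0.01, 0.67, 0.21, -1, 0.1, 0, 0.1, 0, 0.66, 0.2, -1
```

Request:
{"fn": "send_rows", "kwargs": {"targets": [0.1, 0.1, 0.1, -0.01, 0.67, 0.2, -1, 0.1, 0.1, 0.2, -0.01, 0.67, 0.21, -1, 0.1, 0, 0.1, 0, 0.66, 0.2, -1, 0, 0, 0, 0, 0, 0, -1, 0, 0, 0, 0, 0, 0, -1]}}

```text
time_s: 8.07
eef_pos: [462.9, -86.3, 98.1]
ee_rot: [-0.615, 0.786, -0.056, 0.044]
force: [0.6, -0.2, -0.4]
grip_width: 0.087
grip_force: 49.3
```

Run:
```python
from h import *
from rig import eyes
import cv2
s,p,R=now();print(p,s["joints"].round(3),s["time_s"],s["grip_width"],s["force"])
P,I=ins_pose(-55,25,14);print(P,(R.inv()*I).as_rotvec(degrees=True).round(1))
X=np.array([p+R.apply([sx,-4 ,l]) for sx in(-60,60) for l in (165.5,-34.5)])  # picture-face corners (tool y=-card z)
a=eyes.capture("top");b=eyes.capture("side");pickle.dump((a,b),open("pics/s5.pkl","wb"));w=eyes.capture("wrist")
Y=tray_pts(TR,[(-100,60,28),(-100,-60,28),(100,60,28),(100,-60,28)])
o=[]
for c,(x,y) in((a,(260,165)),(b,(245,175))):
    k=c["img"][y:y+100,x:x+100,::-1];k=cv2.resize(k,None,fx=4,fy=4,interpolation=cv2.INTER_CUBIC)
    for U,col in((X,(255,0,0)),(Y,(0,0,255))):
        for u in proj(c,U): cv2.drawMarker(k,tuple(int(v) for v in (u-[x,y]+.5)*4-.5),col,0,8,1)
    o.append(k)
cv2.imwrite("pics/c5.png",np.hstack(o)); cv2.imwrite("pics/w5.png",w["img"][:,:,::-1])
```

```text
[462.94800357 -86.29198524  98.08894777] [-0.876  0.82   1.676  0.826  1.771  0.473] 8.075 0.0868433801923438 [ 0.5501247  -0.18539881 -0.41619758]
[463.01197699 -86.65400683  96.91925663] [-0.1  0.   0. ]
```

View pics/c5.png

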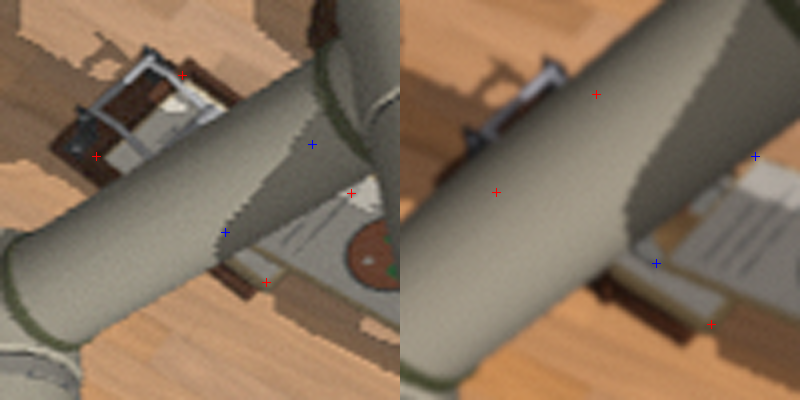

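Run:
```python
from h import *
s,p,R=now();print(p,s["force"])
P,I=ins_pose(-35,5,13);print(P)
a,b=rows(p,R,P,I,-1,n=2)
P,I=ins_pose(-35,-3,13);rows(a,b,P,I,-1,n=4)
```

```text
[462.63509923 -86.1896477   98.0536911 ] [ 0.43749548 -1.09457022 -2.05276872]
[465.73873635 -67.59021475  74.12687975]
0.5, 0, 0, 0, 0.16, 0.2, -1, 0.4, 0, 0, 0.01, 0.15, 0.2, -1
0, 0, 0, 0, 0.03, 0.01, -1, 0, 0, 0, 0, 0.04, 0, -1, 0, 0, 0, 0, 0.03, 0.01, -1, 0, 0, 0, 0, 0.03, 0.01, -1
```

Request:
{"fn": "send_rows", "kwargs": {"targets": [0.5, 0, 0, 0, 0.16, 0.2, -1, 0.4, 0, 0, 0.01, 0.15, 0.2, -1, 0, 0, 0, 0, 0, 0, -1, 0, 0, 0, 0, 0, 0, -1]}}

```text
time_s: 8.72
eef_pos: [465.4, -67.1, 73.1]
ee_rot: [-0.622, 0.78, -0.056, 0.043]
force: [-0.2, -1.2, -1.2]
grip_width: 0.091
grip_force: 49.3
```

Request:
{"fn": "send_rows", "kwargs": {"targets": [0, 0, 0, 0, 0.03, 0.01, -1, 0, 0, 0, 0, 0.03, 0, -1, 0, 0, 0, 0, 0, 0, -1]}}

```text
time_s: 9.1
eef_pos: [465.3, -67.4, 69.4]
ee_rot: [-0.621, 0.78, -0.057, 0.043]
force: [-0.4, 1.2, -1.0]
grip_width: 0.085
grip_force: 49.3
```

Request:
{"fn": "send_rows", "kwargs": {"targets": [0, 0, 0, 0, 0.03, 0.01, -1, 0, 0, 0, 0, 0, 0, -1]}}

```text
time_s: 9.35
eef_pos: [465.4, -67.0, 67.8]
ee_rot: [-0.622, 0.78, -0.056, 0.043]
force: [0.4, 0.0, 1.2]
grip_width: 0.087
grip_force: 49.3
```

Request:
{"fn": "send_rows", "kwargs": {"targets": [0, 0, 0, 0, 0.03, 0.01, -1, 0, 0, 0, 0, 0, 0, -1]}}

```text
time_s: 9.6
eef_pos: [465.4, -66.8, 66.1]
ee_rot: [-0.622, 0.78, -0.056, 0.043]
force: [0.2, 0.1, 5.0]
grip_width: 0.088
grip_force: 49.3
```

Request:
{"fn": "send_rows", "kwargs": {"targets": [0, 0, 0, 0, 0.03, 0.01, -1, 0, 0, 0, 0, 0, 0, -1]}}

```text
time_s: 9.85
eef_pos: [465.4, -66.5, 64.6]
ee_rot: [-0.623, 0.779, -0.056, 0.044]
force: [-0.1, -0.6, 6.7]
grip_width: 0.087
grip_force: 52.0
```

Run:
```python
from h import *
s,p,R=now();print(p,s["force"])
P,I=ins_pose(-30,-1.5,13);a,b=rows(p,R,P,I,-1,n=1)
P,I=ins_pose(10,-1.5,12.5);a,b=rows(a,b,P,I,-1,n=4)
P,I=ins_pose(50,-1.5,12);a,b=rows(a,b,P,I,-1,n=5)
```

```text
[465.40635041 -66.53724484  64.60505101] [-0.07167862 -0.61887697  6.69596107]
-0.2, 0, -0.1, 0.01, -0.06, 0.05, -1
0.1, 0, 0, 0, -0.03, 0.16, -1, 0.1, 0, 0, 0, -0.03, 0.17, -1, 0.1, 0, 0, 0, -0.04, 0.16, -1, 0.2, 0, 0, 0, -0.03, 0.16, -1
0.1, 0, 0, 0, -0.02, 0.13, -1, 0.1, 0, 0, 0, -0.03, 0.13, -1, 0.1, 0, 0, 0, -0.02, 0.13, -1, 0.1, 0, 0, 0, -0.02, 0.13, -1, 0.1, 0, 0, 0, -0.03, 0.13, -1
```

Request:
{"fn": "send_rows", "kwargs": {"targets": [-0.2, 0, -0.1, 0.01, -0.06, 0.05, -1, 0.1, 0, 0, 0, -0.03, 0.16, -1, 0.1, 0, 0, 0, -0.03, 0.17, -1, 0.1, 0, 0, 0, -0.04, 0.16, -1, 0.2, 0, 0, 0, -0.03, 0.16, -1]}}

```text
time_s: 10.48
eef_pos: [472.2, -23.0, 65.5]
ee_rot: [-0.624, 0.778, -0.056, 0.044]
force: [-0.5, -1.7, 4.8]
grip_width: 0.089
grip_force: 49.6
```

Request:
{"fn": "send_rows", "kwargs": {"targets": [0.1, 0, 0, 0, -0.02, 0.13, -1, 0.1, 0, 0, 0, -0.03, 0.13, -1, 0.1, 0, 0, 0, -0.02, 0.13, -1]}}

```text
time_s: 10.85
eef_pos: [475.6, 0.3, 64.6]
ee_rot: [-0.626, 0.777, -0.056, 0.044]
force: [0.1, -1.4, 5.2]
grip_width: 0.085
grip_force: 49.4
```

Request:
{"fn": "send_rows", "kwargs": {"targets": [0.1, 0, 0, 0, -0.02, 0.13, -1, 0.1, 0, 0, 0, -0.03, 0.13, -1, 0, 0, 0, 0, 0, 0, -1]}}

```text
time_s: 11.22
eef_pos: [477.7, 16.1, 64.1]
ee_rot: [-0.627, 0.776, -0.055, 0.044]
force: [0.0, 1.5, 4.6]
grip_width: 0.088
grip_force: 49.1
```

Run:
```python
from h import *
s,p,R=now();print(p,s["force"],s["wrist_torque"],s["joints"].round(2))
P,I=ins_pose(50,-1.5,12);print(P,(R.inv()*I).as_rotvec(degrees=True).round(2), R.inv().apply(P-p))
P,I=ins_pose(88,-1.5,11);a,b=rows(p,R,P,I,-1,n=5)
P,I=ins_pose(102,-1.5,11);a,b=rows(a,b,P,I,-1,n=5)
```

```text
[477.68519441  16.07312517  64.09102292] [0.02574095 1.54035614 4.60428828] [ 1.15712108 -0.21247466 -0.02128093] [-0.72  0.86  1.79  0.97  1.64  0.41]
[477.67591573  15.86706011  64.82197523] [ 0.11  0.05 -0.06] [ 0.01898225 -0.67162635 -0.35411568]
0.2, 0, 0, 0, -0.02, 0.12, -1, 0.2, 0, 0, 0, -0.02, 0.13, -1, 0.3, 0, 0, 0, -0.02, 0.12, -1, 0.2, 0, 0, 0, -0.01, 0.12, -1, 0.2, 0, -0.1, 0, -0.02, 0.12, -1
0, 0, 0, 0, -0.01, 0.05, -1, 0, 0, 0, 0, -0.01, 0.04, -1, 0, 0, 0, 0, -0.01, 0.05, -1, 0, 0, 0, 0, -0.01, 0.05, -1, 0, 0, 0, 0, -0.01, 0.04, -1
```

Request:
{"fn": "send_rows", "kwargs": {"targets": [0.2, 0, 0, 0, -0.03, 0.12, -1, 0.2, 0, 0, 0, -0.03, 0.13, -1, 0.3, 0, 0, 0, -0.02, 0.12, -1, 0.2, 0, 0, 0, -0.01, 0.12, -1, 0.2, 0, 0, 0, -0.02, 0.12, -1]}}

```text
time_s: 11.85
eef_pos: [483.1, 52.8, 62.8]
ee_rot: [-0.634, 0.77, -0.055, 0.045]
force: [0.2, -1.4, 0.0]
grip_width: 0.085
grip_force: 49.6
```

Request:
{"fn": "send_rows", "kwargs": {"targets": [0, 0, 0, 0, -0.01, 0.05, -1, 0, 0, 0, 0, -0.01, 0.04, -1, 0, 0, 0, 0, 0, 0, -1]}}

```text
time_s: 12.22
eef_pos: [483.8, 57.8, 63.2]
ee_rot: [-0.634, 0.77, -0.055, 0.045]
force: [-0.1, -0.7, -0.3]
grip_width: 0.09
grip_force: 49.4
```

Run:
```python
from h import *
s,p,R=now();print(p,s["force"],s["wrist_torque"])
for x in(90,95,100):print(ins_pose(x,-1.5,11)[0])
print(R.apply([0,0,1]))
```

```text
[483.81975596  57.81684449  63.17519635] [-0.11689423 -0.66241931 -0.25278116] [-0.63437742  0.06868483 -0.05860592]
[483.24838494  54.82627145  62.00539747]
[483.95634676  59.7758967   62.00539747]
[484.66430858  64.72552194  62.00539747]
[ 0.13872233  0.97158028 -0.19180163]
```

Foot at about x = 93; now creep in to the stop.

Request:
{"fn": "send_rows", "kwargs": {"targets": [0, 0, 0, 0, -0.01, 0.04, -1, 0, 0, 0, 0, -0.01, 0.04, -1, 0, 0, 0, 0, 0, 0, -1]}}

```text
time_s: 12.6
eef_pos: [484.5, 62.8, 63.5]
ee_rot: [-0.634, 0.77, -0.055, 0.045]
force: [0.5, 0.1, -2.2]
grip_width: 0.088
grip_force: 49.4
```

Request:
{"fn": "send_rows", "kwargs": {"targets": [0, 0, 0, 0, -0.01, 0.04, -1, 0, 0, 0, 0, 0, 0, -1]}}

```text
time_s: 12.85
eef_pos: [484.9, 65.2, 63.6]
ee_rot: [-0.634, 0.77, -0.055, 0.045]
force: [0.4, -0.2, -1.4]
grip_width: 0.087
grip_force: 49.4
```

Request:
{"fn": "send_rows", "kwargs": {"targets": [0, 0, 0, 0, 0, 0.03, -1, 0, 0, 0, 0, 0, 0, -1]}}

```text
time_s: 13.1
eef_pos: [485.4, 65.9, 63.5]
ee_rot: [-0.634, 0.77, -0.055, 0.045]
force: [-4.9, -11.4, 0.3]
grip_width: 0.088
grip_force: 51.3
```

Request:
{"fn": "send_rows", "kwargs": {"targets": [0, 0, 0, 0, 0, -0.02, -1, 0, 0, 0, 0, 0, 0, -0.55, 0, 0, 0, 0, 0, 0, -0.55, 0, 0, 0, 0, 0, 0, -0.55]}}

```text
time_s: 13.6
eef_pos: [484.9, 65.8, 63.6]
ee_rot: [-0.634, 0.77, -0.055, 0.045]
force: [-0.7, 0.6, -0.3]
grip_width: 0.228
grip_force: 0.5
```

Run:
```python
from h import *
s,p,R=now();print(p,s["force"],s["grip_width"])
```

```text
[484.90926701  65.83272925  63.60885287] [-0.67697486  0.64125996 -0.3154166 ] 0.22800039299112446
```

Request:
{"fn": "send_rows", "kwargs": {"targets": [0, 0, 0, 0, 0.05, -0.1, -0.55, 0, 0, 0, 0, 0, -0.3, -0.55, 0, 0, 0, 0, 0, -0.5, -0.55, 0, 0, 0, 0, 0, -0.8, -0.55, 0, 0, 0, 0, 0, -0.8, -0.55]}}

```text
time_s: 14.22
eef_pos: [463.4, -83.2, 89.9]
ee_rot: [-0.634, 0.77, -0.055, 0.045]
force: [0.3, 0.1, 0.4]
grip_width: 0.222
grip_force: 0.0
```

Run:
```python
from h import *
s,p,R=now();print(p,s["force"],s["grip_width"],s["joints"].round(2))
# push pose: pointing down, shut, tool x along tray x? pads' flat 22mm wide along tool x; push with side
t=np.array([np.cos(TR[2]),np.sin(TR[2]),0]);y=-t
P=tray_pts(TR,[(-150,0,160)])[0]
for sgn in (1,-1):
    D=axes(sgn*np.array([-t[1],t[0],0]),[0,0,-1]);print(sgn,(R.inv()*D).magnitude()*57.3, D.as_matrix()[:,1])
    a,b=rows(p,R,P,D,-1)
```

```text
[463.43702243 -83.1689448   89.94828731] [0.30455648 0.06350486 0.37801931] 0.2224363051166906 [-0.88  0.86  1.67  0.84  1.79  0.45]
1 113.79821745068689 [-0.98992505  0.14159236  0.        ]
-5.1, 5.1, 6.2, 0, -0.11, 0.06, -1, -5.1, 5.1, 6.1, -0.02, -0.12, 0.06, -1, -5.1, 5.1, 6.2, -0.03, -0.12, 0.04, -1, -5.1, 5.1, 6.2, -0.05, -0.11, 0.03, -1, -5.1, 5, 6.2, -0.07, -0.11, 0.01, -1
-5, 5.1, 6.1, -0.07, -0.11, -0.01, -1, -5.1, 5.1, 6.2, -0.09, -0.09, -0.02, -1, -5.1, 5.1, 6.2, -0.09, -0.08, -0.03, -1, -5.1, 5.1, 6.2, -0.1, -0.07, -0.05, -1, -5.1, 5.1, 6.1, -0.1, -0.05, -0.07, -1
-5.1, 5.1, 6.2, -0.09, -0.04, -0.08, -1, -5.1, 5.1, 6.2, -0.1, -0.02, -0.09, -1
-1 113.90631495388857 [ 0.98992505 -0.14159236  0.        ]
-5.1, -5.1, -6.2, 0, -0.11, 0.06, -1, -5.1, -5.1, -6.2, 0.02, -0.12, 0.06, -1, -5.1, -5.1, -6.2, 0.03, -0.12, 0.04, -1, -5.1, -5.1, -6.1, 0.05, -0.11, 0.03, -1, -5.1, -5, -6.2, 0.07, -0.11, 0.01, -1
-5.1, -5.1, -6.2, 0.07, -0.11, -0.01, -1, -5, -5.1, -6.2, 0.09, -0.09, -0.02, -1, -5.1, -5.1, -6.2, 0.09, -0.08, -0.03, -1, -5.1, -5.1, -6.2, 0.1, -0.07, -0.05, -1, -5.1, -5.1, -6.2, 0.1, -0.05, -0.07, -1
-5.1, -5.1, -6.1, 0.09, -0.04, -0.08, -1, -5.1, -5.1, -6.2, 0.1, -0.02, -0.09, -1
```

Run:
```python
from h import *
s,p,R=now()
t=np.array([np.cos(TR[2]),np.sin(TR[2]),0])
D=axes(-t,[0,0,-1]);P=tray_pts(TR,[(-150,0,110)])[0]
a,b=rows(p,R,P,D,-1)
a,b=rows(a,b,tray_pts(TR,[(-150,0,31)])[0],D,-1)
```

```text
-9.9, 0, 0, 0, -0.07, 0.12, -1, -9.8, 0, 0, 0, -0.08, 0.1, -1, -9.9, 0, 0, 0, -0.1, 0.09, -1, -9.9, 0, 0, 0, -0.12, 0.07, -1, -9.8, 0, 0, 0, -0.12, 0.05, -1
-9.9, 0, 0, 0, -0.13, 0.03, -1, -9.9, 0, 0, 0, -0.13, 0, -1, -9.9, 0.1, 0, 0, -0.14, -0.02, -1
0, 0, 0, 0, 0, 0.66, -1, 0, 0, 0, 0, 0, 0.66, -1
```

Request:
{"fn": "send_rows", "kwargs": {"targets": [-9.9, 0, 0, 0, -0.07, 0.12, -1, -9.8, 0, 0, 0, -0.08, 0.1, -1, -9.9, 0, 0, 0, -0.1, 0.09, -1, -9.9, 0, 0, 0, -0.12, 0.07, -1, -9.8, 0, 0, 0, -0.12, 0.05, -1]}}

```text
time_s: 14.85
eef_pos: [469.6, -44.1, 102.7]
ee_rot: [-0.252, 0.965, -0.07, 0.019]
force: [-0.1, 0.5, -0.3]
grip_width: 0.006
grip_force: 0.0
```

Request:
{"fn": "send_rows", "kwargs": {"targets": [-9.9, 0, 0, 0, -0.13, 0.03, -1, -9.9, 0, 0, 0, -0.13, 0, -1, -9.9, 0.1, 0, 0, -0.14, -0.02, -1, 0, 0, 0, 0, 0, 0, -1, 0, 0, 0, 0, 0, 0, -1]}}

```text
time_s: 15.48
eef_pos: [472.6, -20.7, 109.4]
ee_rot: [-0.0, 0.997, -0.072, 0.0]
force: [-1.2, -0.3, 1.2]
grip_width: 0.002
grip_force: 0.0
```

Run:
```python
from h import *
from rig import eyes
import cv2
s,p,R=now();print(p,s["force"],s["grip_width"],s["joints"].round(2),R.as_matrix().round(3))
w=eyes.capture("wrist");pickle.dump(w,open("pics/wrist6.pkl","wb"));im=w["img"][:,:,::-1]
top=eyes.capture("top");cv2.imwrite("pics/t6.png",top["img"][:,:,::-1])
X=tray_pts(TR,[(-100,60,36),(-100,-60,36),(100,60,36),(100,-60,36),(50,0,56)]);print(projw(w,X).round(1),proj(top,X).round(1))
cv2.imwrite("pics/w6.png",im)
# white mask extent in the wrist image
h=cv2.cvtColor(im,cv2.COLOR_BGR2HSV);m=((h[:,:,1]<60)&(h[:,:,2]>140)).astype(np.uint8)
n,l,st,ce=cv2.connectedComponentsWithStats(m);print(st[st[:,4]>800])
t=TR[2];D=axes([-np.cos(t),-np.sin(t),0],[0,0,-1]);rows(p,R,tray_pts(TR,[(-140,0,31)])[0],D,-1)
```

```text
[472.63752556 -20.72458206 109.37970846] [-1.19710099 -0.29060304  1.20196998] 0.002212725247631715 [-0.29  0.34  1.81  0.    0.99  1.42] [[ 0.99  -0.143  0.   ]
 [-0.143 -0.99   0.001]
 [ 0.    -0.001 -1.   ]]
[[254.2 277.3]
 [243.5 131.6]
 [ 73.2 262.1]
 [ 46.2 148. ]
 [ 79.6 217.2]] [[326.4 234.1]
 [347.6 211.8]
 [283.7 202.7]
 [305.3 182.1]
 [304.9 196.6]]
[[     0      0    640    400 240777]
 [   130      0     63     20    888]
 [    67    137    181    135  10201]
 [   450    186     21    114    920]
 [   559    283     81    117   1264]]
0, 0, 0, 0, -0.07, 0.65, -1, 0, 0, -0.1, 0, -0.06, 0.66, -1
```

Request:
{"fn": "send_rows", "kwargs": {"targets": [0, 0, 0, 0, -0.07, 0.65, -1, 0, 0, -0.1, 0, -0.06, 0.65, -1, 0, 0, 0, 0, 0, 0, -1, 0, 0, 0, 0, 0, 0, -1]}}

```text
time_s: 16.08
eef_pos: [474.6, -13.1, 32.5]
ee_rot: [0.0, 0.997, -0.071, 0.001]
force: [0.5, -0.4, 0.4]
grip_width: -0.0
grip_force: 0.0
```

Request:
{"fn": "send_rows", "kwargs": {"targets": [0, 0, 0, 0, -0.08, 0, -1, 0, 0, 0, 0, -0.08, 0, -1, 0, 0, 0, 0, 0, 0, -1]}}

```text
time_s: 16.45
eef_pos: [475.5, -2.4, 31.8]
ee_rot: [0.0, 0.998, -0.07, 0.001]
force: [0.0, -0.8, 0.0]
grip_width: 0.005
grip_force: 0.0
```

Request:
{"fn": "send_rows", "kwargs": {"targets": [0, 0, 0, 0, -0.06, 0, -1, 0, 0, 0, 0, 0, 0, -1]}}

```text
time_s: 16.7
eef_pos: [475.8, 1.0, 31.4]
ee_rot: [0.0, 0.998, -0.07, 0.0]
force: [0.3, 0.8, -0.1]
grip_width: -0.002
grip_force: 0.0
```

Request:
{"fn": "send_rows", "kwargs": {"targets": [0, 0, 0, 0, -0.06, 0, -1, 0, 0, 0, 0, 0, 0, -1]}}

```text
time_s: 16.95
eef_pos: [476.3, 4.5, 31.3]
ee_rot: [0.0, 0.998, -0.07, 0.0]
force: [0.6, 0.3, 0.7]
grip_width: -0.0
grip_force: 0.0
```

Request:
{"fn": "send_rows", "kwargs": {"targets": [0, 0, 0, 0, -0.06, 0, -1, 0, 0, 0, 0, 0, 0, -1]}}

```text
time_s: 17.2
eef_pos: [476.8, 8.2, 31.3]
ee_rot: [0.0, 0.998, -0.07, 0.0]
force: [0.2, -0.5, 0.4]
grip_width: 0.003
grip_force: 0.0
```

Request:
{"fn": "send_rows", "kwargs": {"targets": [0, 0, 0, 0, -0.05, 0, -1, 0, 0, 0, 0, 0, 0, -1]}}

```text
time_s: 17.45
eef_pos: [477.2, 11.1, 31.3]
ee_rot: [0.0, 0.998, -0.07, 0.0]
force: [0.4, 0.1, -0.3]
grip_width: 0.001
grip_force: 0.0
```

Request:
{"fn": "send_rows", "kwargs": {"targets": [0, 0, 0, 0, -0.04, 0, -1, 0, 0, 0, 0, 0, 0, -1]}}

```text
time_s: 17.7
eef_pos: [477.5, 13.4, 31.3]
ee_rot: [0.0, 0.998, -0.07, 0.0]
force: [-0.2, -0.6, 0.4]
grip_width: -0.0
grip_force: 0.0
```

Request:
{"fn": "send_rows", "kwargs": {"targets": [0, 0, 0, 0, -0.04, 0, -1, 0, 0, 0, 0, 0, 0, -1]}}

```text
time_s: 17.95
eef_pos: [477.9, 15.8, 31.3]
ee_rot: [0.0, 0.998, -0.07, 0.0]
force: [0.2, 1.1, 0.6]
grip_width: -0.001
grip_force: 0.0
```

Request:
{"fn": "send_rows", "kwargs": {"targets": [0, 0, 0, 0, -0.03, 0, -1, 0, 0, 0, 0, 0, 0, -1]}}

```text
time_s: 18.2
eef_pos: [478.1, 17.5, 31.3]
ee_rot: [0.0, 0.998, -0.07, 0.0]
force: [-0.1, -0.4, -1.0]
grip_width: -0.002
grip_force: 0.0
```

Request:
{"fn": "send_rows", "kwargs": {"targets": [0, 0, 0, 0, -0.03, 0, -1, 0, 0, 0, 0, 0, 0, -1]}}

```text
time_s: 18.45
eef_pos: [478.4, 19.3, 31.3]
ee_rot: [0.0, 0.998, -0.07, 0.0]
force: [0.0, 0.0, 0.6]
grip_width: 0.002
grip_force: 0.0
```

Request:
{"fn": "send_rows", "kwargs": {"targets": [0, 0, 0, 0, -0.03, 0, -1, 0, 0, 0, 0, 0, 0, -1]}}

```text
time_s: 18.7
eef_pos: [478.7, 21.1, 31.3]
ee_rot: [0.0, 0.998, -0.07, 0.0]
force: [-0.9, 0.8, -1.0]
grip_width: 0.002
grip_force: 0.0
```

Request:
{"fn": "send_rows", "kwargs": {"targets": [0, 0, 0, 0, -0.03, 0, -1, 0, 0, 0, 0, 0, 0, -1]}}

```text
time_s: 18.95
eef_pos: [478.4, 22.0, 31.3]
ee_rot: [0.001, 0.998, -0.07, -0.0]
force: [-4.5, -8.0, 2.2]
grip_width: -0.001
grip_force: 4.0
```

Request:
{"fn": "send_rows", "kwargs": {"targets": [0, 0, 0, 0, -0.03, 0, -1, 0, 0, 0, 0, 0, 0, -1]}}

```text
time_s: 19.2
eef_pos: [478.2, 22.6, 31.3]
ee_rot: [0.002, 0.998, -0.07, -0.001]
force: [-7.7, -18.2, 3.8]
grip_width: -0.0
grip_force: 9.3
```

Run:
```python
from h import *
from rig import eyes
import cv2
s,p,R=now();print(p,s["force"])
w=eyes.capture("wrist");im=w["img"][:,:,::-1]
X=tray_pts(TR,[(-100,60,36),(-100,-60,36),(100,60,36),(100,-60,36)])
f=2.6;x0,y0=40,100;a=cv2.resize(im[y0:y0+220,x0:x0+300],None,fx=f,fy=f,interpolation=cv2.INTER_CUBIC)
for u in projw(w,X): cv2.drawMarker(a,tuple(int(v) for v in (u-[x0,y0]+.5)*f-.5),(255,0,0),0,10,1)
cv2.imwrite("pics/c7.png",a);print(a.shape)
```

```text
[478.17606278  22.55330959  31.2557989 ] [ -7.67980512 -18.20639717   3.78199972]
(572, 780, 3)
```

Request:
{"fn": "send_rows", "kwargs": {"targets": [0, 0, 0, 0, 0.1, 0, -1, 0, 0, 0, 0, 0.4, 0, -1, 0, 0, 0, 0, 0.2, -0.6, -1, 0, 0, 0, 0, 0.2, -0.9, -1, 0, 0, 0, 0, 0, -0.9, -1]}}

```text
time_s: 19.88
eef_pos: [471.2, -29.3, 177.0]
ee_rot: [0.0, 0.997, -0.071, 0.0]
force: [-0.0, 0.0, 0.4]
grip_width: -0.0
grip_force: 0.0
```

Request:
{"fn": "send_rows", "kwargs": {"targets": [0, 0, 0, 0.4, 0, -0.9, -1, 0, 0, 0, 0.8, 0, 0, -1, 0, 0, 0, 0, 0, 0, -1, 0, 0, 0, 0, 0, 0, -1]}}

```text
time_s: 20.38
eef_pos: [542.1, -38.6, 228.9]
ee_rot: [0.0, 0.998, -0.07, -0.0]
force: [-0.5, -0.1, -0.0]
grip_width: 0.004
grip_force: 0.0
```

Run:
```python
from h import *
from rig import eyes
import cv2
s,p,R=now();print(p,s["force"],s["time_s"])
o=[]
w=eyes.capture("wrist");b=eyes.capture("side");pickle.dump((w,b),open("pics/s8.pkl","wb"))
X=tray_pts(TR,[(-100,60,36),(-100,-60,36),(100,60,36),(100,-60,36)]);U=projw(w,X);print(U.round(1))
x0,y0=np.maximum(U.min(0)-15,0).astype(int);x1,y1=(U.max(0)+15).astype(int);print(x0,y0,x1,y1)
f=min(3.5,440/(x1-x0),560/(y1-y0));a=cv2.resize(w["img"][y0:y1,x0:x1,::-1],None,fx=f,fy=f,interpolation=cv2.INTER_CUBIC)
for u in U: cv2.drawMarker(a,tuple(int(v) for v in (u-[x0,y0]+.5)*f-.5),(255,0,0),0,8,1)
k=cv2.resize(b["img"][185:275,250:355,::-1],None,fx=3.3,fy=3.3,interpolation=cv2.INTER_CUBIC)
H=max(a.shape[0],k.shape[0]);pad=lambda q:cv2.copyMakeBorder(q,0,H-q.shape[0],0,0,0)
cv2.imwrite("pics/c8.png",np.hstack([pad(a),pad(k)]));print(a.shape,k.shape,f)
```

```text
[542.10296643 -38.58526628 228.87812839] [-0.47405296 -0.10922366 -0.0028456 ] 20.375
[[267.5 272.1]
 [262.  181.8]
 [132.8 264.1]
 [115.1 183.7]]
100 166 282 287
(293, 440, 3) (297, 346, 3) 2.4175824175824174
```

View pics/c8.png

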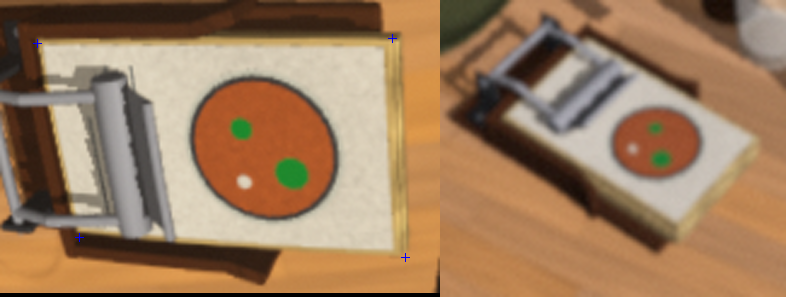

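The picture shows the filed card lying flat on the pile with its picture up. The arm's bar rests on it, its back edge is at the stop, and the front edges line up (crop x about 393).

```bash
python3 -c "
from rig import job
print(job.finish_job())"
```

```text
the job is handed in; nothing more can be done
None
```

The recipe card is back in the tray: picture side up, flat on the other two cards, pushed firmly against the back stop and held down by the weighted arm. I handed the job in at about 20 s with the gripper well clear. The last pictures showed only the tray, so I didn't check the glass, shaker, teaspoon and mug again at the end.

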